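# Pack a sample tube in its twist-lock transport canister

### The job

Pack the sample for transport: take the tube out of the tube stand and lower it to the bottom of the well in the canister before you let go of it. Then fit the canister's lid: turn it until its two lugs drop through the two slots of the collar, press it down against the sprung seal and twist it clockwise, seen from above, all the way to the stop, so that on release it springs up and stays locked. The canister sits loosely in its dock, so feel for the slots and the stop, and do not force the thin plastic: press with no more than 20 N, twist with no more than 0.8 N m, and leave the other things where they are.

Things in the scene. Friction and masses are not known exactly. Their poses are not given: they have to be found in the camera images.
- sample_tube: Capped plastic sample tube, 94 mm long, body 16 mm and ribbed cap 19 to 20 mm in diameter (cap is the top 20 mm), 14 g, standing upright in the tube stand, the only tube in it. Origin: centre of the round bottom; z points to the cap.
- tube_stand: Small two-plate tube stand, 86 x 60 mm, upper plate with 18 mm holes 46 to 50 mm above its underside, lower plate 4 mm thick on which the tube stands; does not move. Origin: centre of the underside. The tube sits in the middle hole at y = +13.5 mm.
- dock: Heavy steel dock plate, 104 mm square, fixed; in its round socket stands a transport canister: greyish clear wall, white ribbed collar 84 mm wide on top. Two keys on its foot, in line with the collar's slots, have play in wide notches at the dock's +x and -x: it turns on its axis, with slight drag, up to 0.3 rad either way; how it stands is not measured. Origin: on this axis, on the table; z up.
- well_floor (a point): Floor centre of the well in the canister's grey foam, on the axis, 22 mm above the table. The well is 18.6 mm wide and 46 mm deep, its mouth funnelled to 24 mm; a seated tube stands 26 mm above the collar's rim.
- collar_rim (a point): Centre of the collar's rim, on the axis, 90 mm above the table; axes are the dock's. Bore 55 mm wide under a lip 6 mm thick. Two opposite slots, 27 degrees wide, out to radius 34 mm, cut the lip; one outer mark at each. They lie along x only when the canister stands in the middle of its play. A black sealing ring stands on the rim.
- lid_home (a point): Where the locked lid's origin is: on the axis, 78 mm above the table. Lugs in the slots turn clockwise only (from above), 40 degrees, to a stop (double marks), where the lip has a 2 mm deep pocket underneath. This x axis is the lid's locked x line, either way round, for a canister in mid-play; the twist usually takes the canister along to the clockwise end of its play.
- lid: White lid, 120 g, 56 mm tall, standing on the table. Origin: centre of the plug's underside; z up. Plug 52 mm wide, 16 mm long, foot tapered; two lugs at +x and -x, out to radius 32.5 mm, z = 3 to 8 mm, 20 degrees wide. Brim 84 mm wide, z = 16 to 21 mm, a rib over each lug. Origin's height: 87 mm with the lugs on the lip, 79.5 in the slots on the free seal, under 76 to turn.
- lid_grip (a point): Centre of the lid's oblong grip, 43 mm above the lid's origin, same axes. Grip 62 mm long along x (the line of the lugs), 46 mm across its two flat sides (y), from 21 to 56 mm above the lid's origin; hollow, with room for the end of the tube. Same turned half round. On the collar its brim meets the sprung seal: yields from 5 N, down 5 mm and hard at 15 N.
- timer: Flat timer, 60 x 64 x 18 mm, to be left alone. Origin: centre of its underside.
- iodine_bottle: Small bottle, 42 mm wide, 88 mm tall, to be left alone. Origin: centre of its underside.
- marker: Black felt marker, 138 mm long, 12 mm thick, to be left alone. Origin: under its middle.
- plaster_roll: Roll of paper plaster, 68 mm wide, 19 mm high, to be left alone. Origin: centre of its underside.

How it is judged:
On the way, in this order (a step that is already met when the one before it is completed fails the run):
1. the tube, still held, is lowered into the canister's well to within 10 mm of its floor (z of sample_tube in the frame of well_floor below 0.01 m and horizontal distance between sample_tube and dock below 0.005 m and angle between sample_tube's own z axis and vertical below 0.1 rad and contact force between the fingers and sample_tube above 0.3 N), for 0.05 s.
2. the lid's lugs are pressed down through the slots below the lip (height (world z) of lid below 0.0767 m and horizontal distance between lid and dock below 0.004 m and angle between lid's own z axis and vertical below 0.06 rad), for 0.05 s.
At the end, for the whole second after the job is handed in: The tube stands upright on the floor of the canister's well (within 2 mm). The lid is locked and at rest: at the stop, sprung up into the pockets (height within 1 mm of lid_home, turned within 21 degrees of its x line, which allows for the play), level and within 3 mm of the axis (z of lid in the frame of lid_home between -0.001 and 0.0008 m and angle between the x axis of lid and the x axis of lid_home, either way round below 0.37 rad and horizontal distance between lid and dock below 0.003 m and angle between lid's own z axis and vertical below 0.025 rad and linear speed of lid below 0.01 m/s and z of sample_tube in the frame of well_floor below 0.002 m and horizontal distance between sample_tube and dock below 0.005 m and angle between sample_tube's own z axis and vertical below 0.1 rad); the robot touches nothing.
It fails at once if the lid is forced: over 60 N of contact force in all between lid and canister (a press of 20 N and a twist of 0.8 N m at the stop together make about 50 N) (contact force between lid and dock above 60 N).
It fails at once if the lid is pressed with over 40 N while its lugs still stand on the collar (contact force between lid and dock above 40 N and height (world z) of lid above 0.083 m).
It fails at once if the timer, bottle, marker or plaster roll is pushed more than 20 mm (distance of any of timer, iodine_bottle, marker, plaster_roll from where it was at the start of the episode above 0.02 m).
It also fails if it takes over 72 s, if anything falls off the work surface, if the arm or the gripper's body presses on something with over 40 N, if the wrist force passes 120 N, or if a joint passes its speed limit or range.

### The arm

A 7-joint arm with a two-finger parallel gripper is mounted at the origin on a cart in front of the work surface, level with it; the furniture and walls round the work are solid. World frame = base frame: x ahead of the robot, y to its left, z up, the work surface at z = 0. Lengths are in m, angles in rad, forces in N, time in s.
With the tool pointing down it reaches from about 0.425 to 0.95 m from the base axis. Payload 4.7 kg.
Tool frame: the origin (TCP) lies at the very end of the fingers, on their centre line; the grasp point (between the pads) lies 19 mm behind it; x points along the fingers, y is the direction in which the jaws open and shut, and the axes are right-handed (so a half turn about x gives the same grasp; the last joint's range is limited). The gripper opens to 87 mm and grips with 3 to 60 N. Pads are 19 mm wide; open, the fingers measure 117 mm over their backs; the gripper's body (75 mm by 190 mm) begins 51 mm behind the grasp point.
Start: joints at [1.281, 0.469, -0.049, 1.532, 0.024, 1.141, -0.082], TCP at [0.174, -0.652, 0.223] pointing down, gripper open.
Joint ranges: [-2.59, 2.59], [-0.33, 1.99], [-1.39, 1.29], [0.1, 2.45], [-1.04, 4.18], [0.21, 1.99], [-2.66, 2.66]. Speed limits (rad/s): [2.57, 2.57, 3.14, 3.14, 3.14, 3.14, 3.14].

### API

Orientations are given as a 3x3 rotation matrix whose columns are the frame's x, y, z axes.
In Python, from station import state, viewer, job gives the robot as it stands.
- The arm moves only by the tool drive_tool, never from a script. Its argument "plan" is a list that holds one entry, the list of rows, each a list of 5 numbers: the gripper command: -1 is shut, 1 is fully open, values between are in proportion, then the shift along the tool's x, y, z scaled (see below), then the turn about the tool's x scaled (see below). In form: [[[gripper, dx, dy, dz, yaw], ...]]. A call has exactly 5 rows; each row is the pose to reach, as a shift and turn from the pose commanded when the call began, along the tool's axes at that moment; what a row does not reach only later rows make up. The controller multiplies each number of a shift by 120 mm and each number of a turn by 90 degrees. A row lasts 1/12 s, in which the tool goes at most 41.7 mm and 7.16 degrees, less where a joint would pass 70% of its speed; a pose out of reach is approached as far as the arm can. A call with a number of a shift or a turn outside -1 to 1 is refused whole. A call with a gripper value outside its range is refused whole. The fingers move at their own pace and stop on an object; the grip force is fixed at half the most. Time passes only in rows, so rows that repeat a pose let the fingers close, or fill a call up. It gives the time, the measured TCP pose, the force and the opening at its end, in the units of the state.
- state(): the state, without advancing time (a new reading comes with each control period).
- viewer.camera(name): name is "side" or "top" or "wrist"; returns a dict with "color" (420x560x3 uint8, red, green, blue), "fx", "fy", "cx", "cy" (pixels), "rvec" (rotation vector, rad) and "tvec" (3), from world to camera coordinates, as OpenCV has them; the wrist camera has in their place "mount" (4x4, takes a point from camera to tool coordinates, whose origin is the TCP and whose axes are the tool frame's). Camera axes: x right, y down, z forward; pixel columns grow to the right and rows downward; lengths in m; the calibration is good to about 2 mm. The wrist camera is an equidistant fisheye: a pixel r from the principal point sees the ray r / f radians off the axis. A picture is of the moment at which its call begins: read the wrist's pose just before it. There is no depth.
- job.job_done(): hands the job in, once; it reports no verdict.
The state is a dict: "clock": time; "joints": joint angles; "qd": joint speeds; "joint_torque": joint torques, N m; "tcp_pos": TCP position; "orientation": TCP orientation; "ft_force": force on the tool from outside, world axes, zero at the start; "wrist_torque": the same for the moment, N m; "width": opening from 0.0 (shut) to 1.0 (fully open).
Only numpy, scipy, OpenCV 4.12 (cv2) and the standard library are available. Lean on these libraries where they do the work, as an engineer would, in place of code of your own. Each camera call takes 0.05 s, during which the arm holds its last target. There are 200 camera calls.

## Working session

There is one attempt and no reset: what is moved stays moved. The work goes in short steps, Python scripts to look and compute and a tool call to move; the robot and the scene stay as the last step left them, time stands still between calls to the robot, and variables do not carry over. Pictures are saved under pics/ and viewed, about 8 in all and at most 12, crops included, and the job is handed in when it is done.

Besides the shell and the picture viewer there is one more tool, called after "Call:" by a JSON object that holds its "name" and its "arguments", one argument or row to a line. drive_tool: Moves the arm, as the interface text tells. Shifts and turns lie within -1 to 1; 1 stands for 120 mm of shift or 90 degrees of turn. Its arguments: {"type":"object","properties":{"plan":{"type":"array"}},"required":["plan"]}

```bash
mkdir -p pics; ls; cat > h.py <<'E'
import numpy as np, cv2
from station import state, viewer, job
np.set_printoptions(precision=4,suppress=True)
def cam(n,save=None):
    s=state(); c=viewer.camera(n)
    if save: cv2.imwrite('pics/'+save,c['color'][:,:,::-1])
    return s,c
E
python3 - <<'E'
from h import *
import pickle
s,a=cam('top','top0.png'); _,b=cam('side','side0.png')
pickle.dump((a,b),open('c0.pkl','wb'))
print(s)
for c in(a,b): print({k:v for k,v in c.items() if k!='color'})
i=np.vstack([a['color'],b['color']])[:,:,::-1]
E
```

```text
pics
{'clock': 0.0, 'joints': array([ 1.2811,  0.4694, -0.0486,  1.5337,  0.0241,  1.141 , -0.0823]), 'qd': array([-0.0006, -0.0012,  0.0005,  0.0015,  0.0007, -0.0004,  0.0002]), 'joint_torque': array([ -0.    , -50.7985,  -0.081 , -23.6157,  -0.0614,   0.038 ,
         0.0002]), 'tcp_pos': array([ 0.1739, -0.6516,  0.2215]), 'orientation': array([[-0.0006,  0.2579, -0.9662],
       [ 0.0019, -0.9662, -0.2579],
       [-1.    , -0.002 ,  0.0001]]), 'ft_force': array([-0.1178,  0.198 , -0.2334]), 'wrist_torque': array([ 0.004 , -0.0013,  0.0155]), 'width': 0.9982884712323232}
{'fx': 391.726685258568, 'fy': 391.726685258568, 'cx': 282.496666285264, 'cy': 214.58628904669473, 'rvec': array([ 2.1572, -2.1043,  0.1985]), 'tvec': array([-0.1029,  0.5527,  0.8502])}
{'fx': 408.06449381242663, 'fy': 408.06449381242663, 'cx': 281.80744791661226, 'cy': 207.72502898549783, 'rvec': array([ 0.6519, -2.5027,  1.3613]), 'tvec': array([0.4534, 0.2744, 0.6102])}
```

View pics/top0.png

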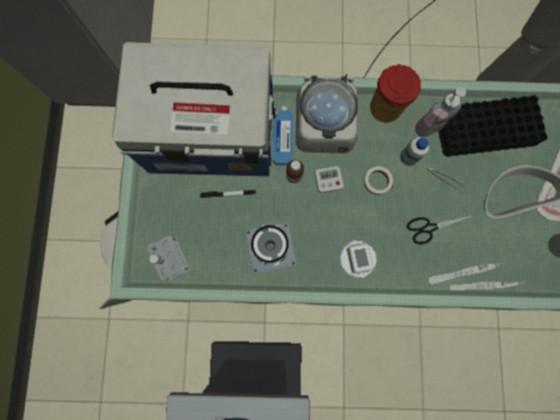

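View pics/side0.png

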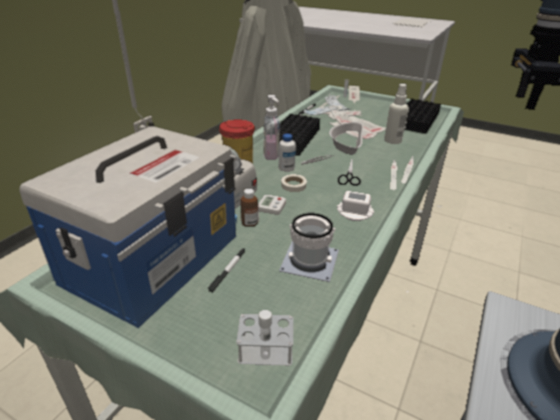

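Top shows the tube cap at about (153,259), the dock and canister at (270,245) and the lid at (358,259). Side shows the same things at (265,318), (312,240) and (356,203). Next I enlarge these areas.

```bash
cat >> h.py <<'E'
def ray(c,u,v):
    R,_=cv2.Rodrigues(c['rvec']); d=R.T@np.array([(u-c['cx'])/c['fx'],(v-c['cy'])/c['fy'],1]); return -R.T@c['tvec'],d/np.linalg.norm(d)
def onz(c,u,v,z):
    o,d=ray(c,u,v); return o+d*(z-o[2])/d[2]
def tri(rays):
    A=0;b=0
    for o,d in rays:
        P=np.eye(3)-np.outer(d,d); A=A+P; b=b+P@o
    p=np.linalg.solve(A,b); return p,[np.linalg.norm((np.eye(3)-np.outer(d,d))@(p-o)) for o,d in rays]
E
python3 - <<'E'
from h import *
import pickle
a,b=pickle.load(open('c0.pkl','rb'))
def crop(c,u,v,h=33):
    return cv2.resize(c['color'][v-h:v+h,u-h:u+h,::-1],(264,264),interpolation=cv2.INTER_CUBIC)
cv2.imwrite('pics/crops.png',np.vstack([np.hstack([crop(a,167,257),crop(a,270,245),crop(a,358,259)]),np.hstack([crop(b,265,335),crop(b,312,240),crop(b,356,203)])]))
for n,p,q,z in(('tube',(153,259),(265,316),.098),('can',(270,245),(312,228),.09),('lid',(360,259),(356,197),.056)):
    print(n,onz(a,*p,z),onz(b,*q,z),tri([ray(a,*p),ray(b,*q)]))
E
```

```text
tube [0.4436 0.1837 0.098 ] [0.4451 0.1859 0.098 ] (array([0.4447, 0.1846, 0.0966]), [np.float64(0.0010895509768586303), np.float64(0.0010895509768587468)])
can [ 0.4804 -0.0635  0.09  ] [ 0.4824 -0.0561  0.09  ] (array([ 0.4829, -0.0627,  0.0851]), [np.float64(0.0021142295202172846), np.float64(0.0021142295202172183)])
lid [ 0.4574 -0.2651  0.056 ] [ 0.4634 -0.2635  0.056 ] (array([ 0.4604, -0.2643,  0.056 ]), [np.float64(0.003132691148168089), np.float64(0.003132691148168094)])
```

View pics/crops.png

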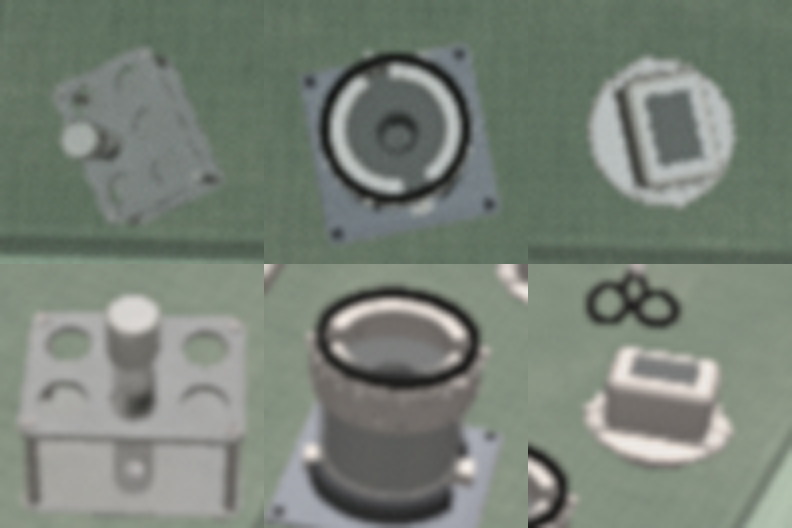

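The crops show that the slot line in the top view leans about 18° to the left, the dock edge about 10°, and the lid's long axis about 10°. Those headings suit the present jaw direction. I'll move above the lid and look from there.

Call:
{"name": "drive_tool", "arguments": {
  "plan": [
    [[1,0,-0.12,-0.15,0],[1,0,-0.25,-0.31,0],[1,0,-0.38,-0.47,0],[1,0,-0.5,-0.63,0],[1,0,-0.63,-0.78,0]]
  ]
}}

```text
clock: 0.52
tcp_pos: [0.2457, -0.5537, 0.222]
orientation: [[-0.0, 0.258, -0.966], [0.001, -0.966, -0.258], [-1.0, -0.001, -0.0]]
ft_force: [0.4, -0.3, 0.7]
width: 0.999
```

Call:
{"name": "drive_tool", "arguments": {
  "plan": [
    [[1,0,-0.12,-0.15,0],[1,0,-0.25,-0.31,0],[1,0,-0.38,-0.47,0],[1,0,-0.5,-0.63,0],[1,0,-0.63,-0.78,0]]
  ]
}}

```text
clock: 0.93
tcp_pos: [0.3166, -0.4566, 0.2222]
orientation: [[-0.0, 0.258, -0.966], [0.0, -0.966, -0.258], [-1.0, -0.0, 0.0]]
ft_force: [0.1, -0.9, 0.2]
width: 1.001
```

Call:
{"name": "drive_tool", "arguments": {
  "plan": [
    [[1,0,-0.12,-0.15,0],[1,0,-0.25,-0.31,0],[1,0,-0.38,-0.47,0],[1,0,-0.5,-0.63,0],[1,0,-0.63,-0.78,0]]
  ]
}}

```text
clock: 1.35
tcp_pos: [0.3874, -0.3595, 0.2223]
orientation: [[-0.0, 0.258, -0.966], [0.0, -0.966, -0.258], [-1.0, -0.0, 0.0]]
ft_force: [0.8, 0.3, 0.1]
width: 0.999
```

Call:
{"name": "drive_tool", "arguments": {
  "plan": [
    [[1,0,-0.15,-0.2,0],[1,0,-0.3,-0.4,0],[1,0,-0.45,-0.6,0],[1,0,-0.6,-0.75,0],[1,0,-0.62,-0.78,0]]
  ]
}}

```text
clock: 1.77
tcp_pos: [0.4607, -0.2593, 0.2224]
orientation: [[0.001, 0.265, -0.964], [0.003, -0.964, -0.265], [-1.0, -0.002, -0.002]]
ft_force: [-0.7, 0.3, 0.5]
width: 0.999
```

```bash
cat >> h.py <<'E'
def wray(s,c,u,v):
    x,y=u-c['cx'],v-c['cy']; r=np.hypot(x,y); t=r/c['fx']
    d=np.array([np.sin(t)*x/r,np.sin(t)*y/r,np.cos(t)]); M=c['mount']; R=s['orientation']
    return s['tcp_pos']+R@M[:3,3], R@M[:3,:3]@d
def wonz(s,c,u,v,z):
    o,d=wray(s,c,u,v); return o+d*(z-o[2])/d[2]
def wpix(s,c,p):
    M=c['mount']; R=s['orientation']; q=M[:3,:3].T@(R.T@(np.array(p)-s['tcp_pos'])-M[:3,3])
    r=np.hypot(q[0],q[1]); t=np.arctan2(r,q[2]); return np.array([c['cx']+c['fx']*t*q[0]/r,c['cy']+c['fx']*t*q[1]/r])
def zoom(c,u,v,hw,hh,k):
    u,v=int(u),int(v); im=c['color'][max(v-hh,0):v+hh,max(u-hw,0):u+hw,::-1]; return cv2.resize(im,None,fx=k,fy=k,interpolation=cv2.INTER_CUBIC)
def go(p,phi=None):
    "scaled tool shift (dx,dy,dz,yaw) from measured pose"
    s=state(); R=s['orientation']; d=R.T@(np.array(p)-s['tcp_pos'])/.12
    h=np.degrees(np.arctan2(R[1,1],R[0,1])); print('tcp',s['tcp_pos'],'phi',h,'t',s['clock'],'shift',d,'yaw',None if phi is None else (h-phi)/90)
def keep(n,s,c):
    import pickle; pickle.dump((s,c),open(n,'wb'))
E
python3 - <<'E'
from h import *
s,c=cam('wrist','w1.png'); keep('w1.pkl',s,c); print({k:v for k,v in c.items() if k!='color'}); print(s['tcp_pos'],s['joints'],s['clock']); print(wpix(s,c,[.46,-.264,.056]),wpix(s,c,s['tcp_pos']))
E
```

```text
{'fx': 325.19226210127806, 'fy': 325.19226210127806, 'cx': 282.4222915746282, 'cy': 210.69721862140483, 'mount': array([[ 0.0001, -0.2609,  0.9654, -0.163 ],
       [ 1.    ,  0.0001, -0.0001, -0.0002],
       [-0.0001,  0.9654,  0.2609, -0.0713],
       [ 0.    ,  0.    ,  0.    ,  1.    ]])}
[ 0.4607 -0.2593  0.2224] [ 0.6677  0.2466 -0.2777  1.867   0.0745  1.0385 -0.942 ] 1.7667
[287.2605 196.3021] [282.8475 258.9738]
```

View pics/w1.png

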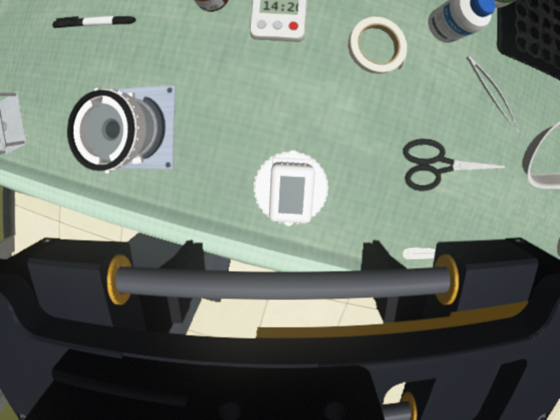

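The wrist view shows the lid grip opening at (293,195) and the collar ring at about (103,130). I'll go over the canister and look at both together.

Call:
{"name": "drive_tool", "arguments": {
  "plan": [
    [[1,0,-0.15,-0.06,0],[1,0,-0.31,-0.12,0],[1,0,-0.46,-0.17,0],[1,0,-0.62,-0.23,0],[1,0,-0.77,-0.29,0]]
  ]
}}

```text
clock: 2.23
tcp_pos: [0.4671, -0.167, 0.2223]
orientation: [[-0.001, 0.256, -0.967], [-0.001, -0.967, -0.256], [-1.0, 0.0, 0.001]]
ft_force: [0.6, 0.4, 0.8]
width: 1.001
```

Call:
{"name": "drive_tool", "arguments": {
  "plan": [
    [[1,0,-0.2,-0.08,0],[1,0,-0.4,-0.16,0],[1,0,-0.6,-0.22,0],[1,0,-0.77,-0.29,0],[1,0,-0.77,-0.29,0]]
  ]
}}

```text
clock: 2.65
tcp_pos: [0.4778, -0.0646, 0.2226]
orientation: [[0.0, 0.263, -0.965], [0.001, -0.965, -0.263], [-1.0, -0.001, -0.001]]
ft_force: [0.1, 0.6, 0.4]
width: 0.999
```

```bash
cat > a.py <<'E'
from h import *
import pickle
s,c=cam('wrist','w2.png'); keep('w2.pkl',s,c); print(s['tcp_pos'],s['clock'])
s1,c1=pickle.load(open('w1.pkl','rb'))
u,v=wpix(s,c,[.482,-.063,.09]); print(u,v)
l=zoom(c1,290,190,50,50,4); r=zoom(c,u,v,65,65,400/130)
r=cv2.resize(r,(400,400)); cv2.imwrite('pics/z2.png',np.hstack([l,r]))
E
python3 a.py
```

```text
[ 0.4778 -0.0646  0.2226] 2.65
282.39953009363325 197.25386788404643
```

View pics/z2.png

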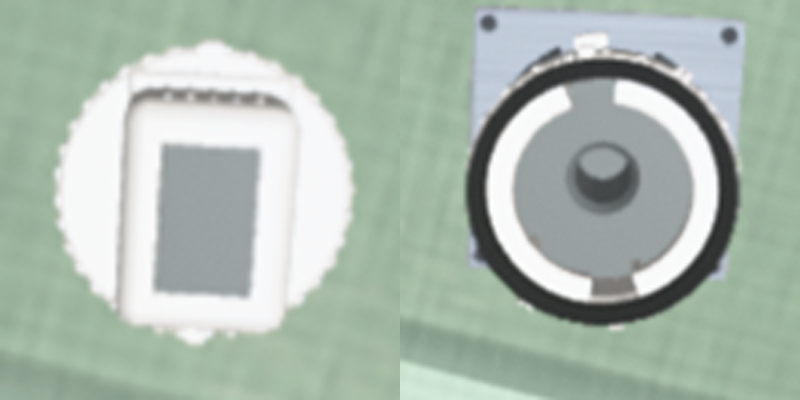

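The lid grip opening's corners in the crop are (163,143), (260,149), (250,297) and (155,290). The ring centre is at (603,192), the slots at (591,92) and (613,287), and the dock bolts at (488,23) and (729,36).

```bash
python3 - <<'E'
from h import *
import pickle
s1,c1=pickle.load(open('w1.pkl','rb')); s,c=pickle.load(open('w2.pkl','rb')); a,b=pickle.load(open('c0.pkl','rb'))
L=lambda x,y:(240+x/4-.375,140+y/4-.375); C=lambda x,y:(217+(x-400)/3.077-.34,132+y/3.077-.34)
hd=lambda p,q:np.degrees(np.arctan2(q[1]-p[1],q[0]-p[0]))
p=[wonz(s1,c1,*L(*q),.056) for q in((163,143),(260,149),(250,297),(155,290))]
print('lid',np.mean(p,0),hd(p[3],p[0]),hd(p[2],p[1]),'90-',hd(p[1],p[0]),hd(p[2],p[3]), np.linalg.norm(p[3]-p[0]))
br=[wonz(s1,c1,*L(*q),.021) for q in((54,195),(353,195))]; print('brim',br)
print('lid tri',tri([wray(s1,c1,*L(207,220)),ray(a,324.75+37.5,258+.0),ray(b,356.5,197)])) 
ring=[wonz(s,c,*C(*q),.0955) for q in((467,190),(739,190),(603,58),(603,326))]; print('ring',ring,np.mean(ring[2:],0))
sl=[wonz(s,c,*C(*q),.09) for q in((591,92),(613,287))]; print('slots',sl,np.mean(sl,0),hd(sl[1],sl[0]))
bo=[wonz(s,c,*C(*q),.012) for q in((488,23),(729,36))]; print('dock head',hd(bo[1],bo[0])-90)
print('can tri',tri([wray(s,c,*C(603,192)),ray(a,269.75,243.75),ray(b,279+(397-264)/4,207+(337-264)/4),wray(s1,c1,101.5,130)]))
print('well floor dir: mouth', wonz(s,c,*C(603,181),.068))
E
```

```text
lid [ 0.4627 -0.2677  0.056 ] 12.234802568848144 12.460188150488419 90- 101.96340533975388 101.06471994819573 0.03904276953787321
brim [array([ 0.4513, -0.2263,  0.021 ]), array([ 0.4742, -0.3089,  0.021 ])]
lid tri (array([ 0.462 , -0.269 ,  0.0533]), [np.float64(0.001228280406611528), np.float64(0.0026503142560791774), np.float64(0.001793242410205824)])
ring [array([ 0.4761, -0.0228,  0.0955]), array([ 0.4975, -0.101 ,  0.0955]), array([ 0.5245, -0.0516,  0.0955]), array([ 0.4455, -0.0732,  0.0955])] [ 0.485  -0.0624  0.0955]
slots [array([ 0.5134, -0.051 ,  0.09  ]), array([ 0.4568, -0.0733,  0.09  ])] [ 0.4851 -0.0622  0.09  ] 21.541681847445403
dock head 12.191203908776956
can tri (array([ 0.4846, -0.0631,  0.0903]), [np.float64(0.0008194876814465863), np.float64(0.001579584484155464), np.float64(0.001038018074881256), np.float64(0.0008707478235296359)])
well floor dir: mouth [ 0.4839 -0.0627  0.068 ]
```

Call:
{"name": "drive_tool", "arguments": {
  "plan": [
    [[1,0,-0.14,-0.02,0],[1,0,-0.28,-0.03,0],[1,0,-0.42,-0.05,0],[1,0,-0.56,-0.07,0],[1,0,-0.69,-0.08,0]]
  ]
}}

```text
clock: 3.12
tcp_pos: [0.4656, 0.0128, 0.2223]
orientation: [[-0.0, 0.255, -0.967], [-0.001, -0.967, -0.255], [-1.0, 0.001, 0.001]]
ft_force: [-0.3, 0.5, 0.1]
width: 1.001
```

Call:
{"name": "drive_tool", "arguments": {
  "plan": [
    [[1,0,-0.14,-0.02,0],[1,0,-0.28,-0.03,0],[1,0,-0.42,-0.05,0],[1,0,-0.56,-0.07,0],[1,0,-0.69,-0.08,0]]
  ]
}}

```text
clock: 3.53
tcp_pos: [0.454, 0.0954, 0.2223]
orientation: [[-0.0, 0.255, -0.967], [-0.001, -0.967, -0.255], [-1.0, 0.001, 0.0]]
ft_force: [0.2, -0.6, -0.1]
width: 0.999
```

Call:
{"name": "drive_tool", "arguments": {
  "plan": [
    [[1,0.2,-0.18,-0.02,0],[1,0.3,-0.36,-0.05,0],[1,0.4,-0.54,-0.08,0],[1,0.4,-0.69,-0.08,0],[1,0.4,-0.69,-0.08,0]]
  ]
}}

```text
clock: 3.95
tcp_pos: [0.4409, 0.1808, 0.1738]
orientation: [[-0.002, 0.261, -0.965], [0.001, -0.965, -0.261], [-1.0, -0.001, 0.001]]
ft_force: [-0.4, 1.1, -0.0]
width: 0.999
```

```bash
python3 - <<'E'
from h import *
s,c=cam('wrist','w3.png'); keep('w3.pkl',s,c); print(s['tcp_pos'],s['clock'],wpix(s,c,[.4447,.1846,.098]))
E
```

```text
[0.4409 0.1808 0.1738] 3.95 [279.4023 213.1941]
```

View pics/w3.png

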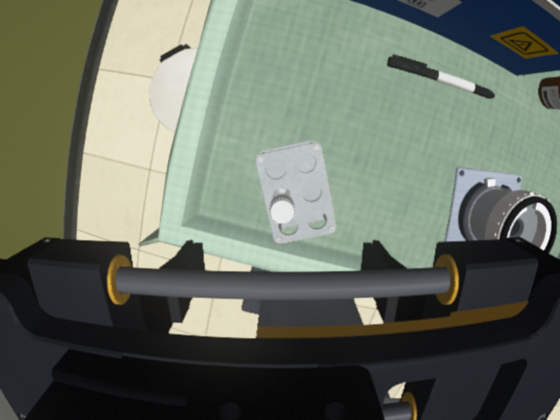

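The tube cap's top is centred at about (282,211), very near the predicted (279,213).

```bash
python3 - <<'E'
from h import *
import pickle
s,c=pickle.load(open('w3.pkl','rb')); a,b=pickle.load(open('c0.pkl','rb'))
p=wonz(s,c,282,211.5,.098); print(p, tri([wray(s,c,282,211.5),ray(a,153.25,258.7),ray(b,264.8,317)]))
go([p[0],p[1],.115]);go([p[0],p[1],.076])
E
```

```text
[0.4465 0.183  0.098 ] (array([0.4454, 0.1839, 0.0942]), [np.float64(0.001178441239984404), np.float64(0.0010655868930508385), np.float64(0.0010990154662615021)])
tcp [0.4417 0.1789 0.1741] phi -75.00135947915707 t 4.0 shift [ 0.4926 -0.0229 -0.0482] yaw None
tcp [0.4417 0.1789 0.1741] phi -75.00135947915707 t 4.0 shift [ 0.8176 -0.023  -0.0485] yaw None
```

Call:
{"name": "drive_tool", "arguments": {
  "plan": [
    [[1,0.2,-0.03,-0.04,0],[1,0.4,-0.03,-0.04,0],[1,0.6,-0.03,-0.04,0],[1,0.75,-0.03,-0.04,0],[1,0.82,-0.03,-0.04,0]]
  ]
}}

```text
clock: 4.42
tcp_pos: [0.4451, 0.1805, 0.074]
orientation: [[-0.003, 0.254, -0.967], [-0.003, -0.967, -0.254], [-1.0, 0.002, 0.004]]
ft_force: [0.4, 0.2, 0.2]
width: 1.004
```

Call:
{"name": "drive_tool", "arguments": {
  "plan": [
    [[0.0,0,0,0,0],[-0.5,0,0,0,0],[-1,0,0,0,0],[-1,0,0,0,0],[-1,0,0,0,0]]
  ]
}}

```text
clock: 4.83
tcp_pos: [0.4461, 0.1841, 0.0772]
orientation: [[0.002, 0.258, -0.966], [0.0, -0.966, -0.258], [-1.0, 0.0, -0.002]]
ft_force: [-0.9, 0.5, -0.3]
width: 0.711
```

Call:
{"name": "drive_tool", "arguments": {
  "plan": [
    [[-1,0,0,0,0],[-1,0,0,0,0],[-1,0,0,0,0],[-1,0,0,0,0],[-1,0,0,0,0]]
  ]
}}

```text
clock: 5.25
tcp_pos: [0.4452, 0.184, 0.0762]
orientation: [[0.0, 0.258, -0.966], [-0.0, -0.966, -0.258], [-1.0, 0.0, -0.0]]
ft_force: [-0.5, -0.3, -0.4]
width: 0.327
```

Still closing, so I wait and then lift.

Call:
{"name": "drive_tool", "arguments": {
  "plan": [
    [[-1,0,0,0,0],[-1,0,0,0,0],[-1,0,0,0,0],[-1,0,0,0,0],[-1,0,0,0,0]]
  ]
}}

```text
clock: 5.67
tcp_pos: [0.4452, 0.184, 0.0761]
orientation: [[-0.0, 0.258, -0.966], [-0.0, -0.966, -0.258], [-1.0, 0.0, 0.0]]
ft_force: [0.3, 0.1, 0.3]
width: 0.208
```

Call:
{"name": "drive_tool", "arguments": {
  "plan": [
    [[-1,0,0,0,0],[-1,-0.1,0,0,0],[-1,-0.25,0,0,0],[-1,-0.4,0,0,0],[-1,-0.6,0,0,0]]
  ]
}}

```text
clock: 6.08
tcp_pos: [0.4443, 0.1836, 0.1479]
orientation: [[-0.003, 0.258, -0.966], [-0.001, -0.966, -0.258], [-1.0, 0.0, 0.003]]
ft_force: [-0.3, -0.7, -0.4]
width: 0.21
```

Call:
{"name": "drive_tool", "arguments": {
  "plan": [
    [[-1,-0.2,0,0,0],[-1,-0.4,0,0,0],[-1,-0.5,0,0,0],[-1,-0.6,0,0,0],[-1,-0.6,0,0,0]]
  ]
}}

```text
clock: 6.5
tcp_pos: [0.4466, 0.1848, 0.2225]
orientation: [[0.005, 0.258, -0.966], [0.001, -0.966, -0.258], [-1.0, -0.0, -0.005]]
ft_force: [0.3, 1.3, -0.0]
width: 0.207
```

```bash
python3 -c "
from h import *
go([.4848,-.0627,.22])"
```

```text
tcp [0.4466 0.1848 0.2225] phi -75.06209295010935 t 6.5 shift [0.0196 2.0751 0.2239] yaw None
```

Call:
{"name": "drive_tool", "arguments": {
  "plan": [
    [[-1,0,0.1,0.01,0],[-1,0,0.25,0.03,0],[-1,0,0.4,0.04,0],[-1,0,0.55,0.06,0],[-1,0,0.7,0.08,0]]
  ]
}}

```text
clock: 6.92
tcp_pos: [0.4572, 0.0995, 0.2192]
orientation: [[-0.001, 0.258, -0.966], [-0.0, -0.966, -0.258], [-1.0, -0.0, 0.001]]
ft_force: [0.1, -0.4, -0.3]
width: 0.207
```

Call:
{"name": "drive_tool", "arguments": {
  "plan": [
    [[-1,0,0.14,0.01,0],[-1,0,0.28,0.03,0],[-1,0,0.42,0.04,0],[-1,0,0.56,0.06,0],[-1,0,0.7,0.08,0]]
  ]
}}

```text
clock: 7.33
tcp_pos: [0.4696, 0.0158, 0.2192]
orientation: [[-0.001, 0.258, -0.966], [-0.0, -0.966, -0.258], [-1.0, -0.0, 0.001]]
ft_force: [-0.1, -0.2, 0.4]
width: 0.205
```

Call:
{"name": "drive_tool", "arguments": {
  "plan": [
    [[-1,0,0.2,0.02,0],[-1,0,0.4,0.05,0],[-1,0,0.55,0.07,0],[-1,0,0.67,0.07,0],[-1,0,0.67,0.07,0]]
  ]
}}

```text
clock: 7.75
tcp_pos: [0.4825, -0.0665, 0.219]
orientation: [[-0.001, 0.253, -0.968], [-0.001, -0.968, -0.253], [-1.0, 0.001, 0.002]]
ft_force: [-1.2, -0.0, 0.5]
width: 0.208
```

Call:
{"name": "drive_tool", "arguments": {
  "plan": [
    [[-1,0,0,0,0],[-1,0,0,0,0],[-1,0,0,0,0],[-1,0,0,0,0],[-1,0,0,0,0]]
  ]
}}

```text
clock: 8.17
tcp_pos: [0.4825, -0.0622, 0.2202]
orientation: [[0.0, 0.259, -0.966], [0.0, -0.966, -0.259], [-1.0, 0.0, -0.0]]
ft_force: [0.4, -0.1, 0.2]
width: 0.207
```

```bash
python3 - <<'E'
from h import *
s,c=cam('wrist','w4.png'); keep('w4.pkl',s,c); _,a=cam('top','top4.png'); _,b=cam('side','side4.png'); keep('sd4.pkl',s,b)
go([.4848,-.0627,.22])
R,_=cv2.Rodrigues(b['rvec'])
f=lambda p:(lambda q:(b['fx']*q[0]/q[2]+b['cx'],b['fy']*q[1]/q[2]+b['cy']))(R@np.array(p)+b['tvec'])
print(f([.4848,-.0627,.15]),wpix(s,c,[.4848,-.0627,.15]),wpix(s,c,[.4848,-.0627,.09]))
u,v=f([.4848,-.0627,.15])
cv2.imwrite('pics/z4.png',np.hstack([zoom(c,283,225,50,50,4),cv2.resize(zoom(b,u,v,50,50,4),(400,400))])); print(int(u)-50,int(v)-50)
E
```

```text
tcp [ 0.4826 -0.0628  0.2202] phi -75.02300796083604 t 8.3167 shift [ 0.0018  0.0041 -0.0177] yaw None
(np.float64(314.2390652926665), np.float64(199.88409042021345)) [284.1558 218.7554] [283.8279 200.3088]
264 149
```

View pics/z4.png

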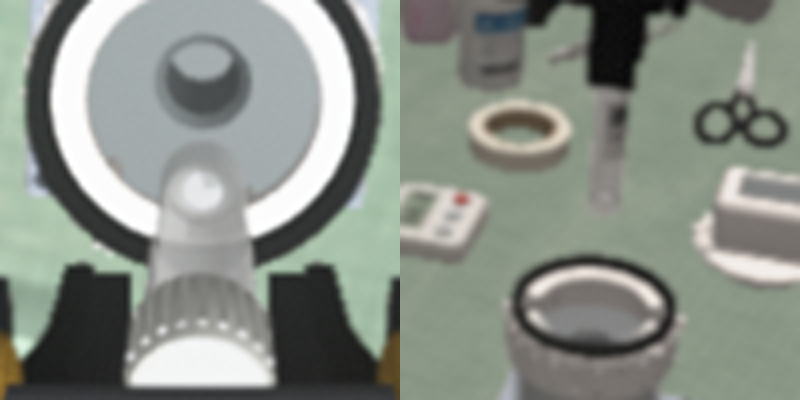

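In the crops the tube's round bottom is centred at about (203,187) in the wrist view, and its tip is at (603,210) in the side view. The tube hangs straight.

```bash
python3 - <<'E'
from h import *
import pickle
s,c=pickle.load(open('w4.pkl','rb'));_,b=pickle.load(open('sd4.pkl','rb'))
print(s['tcp_pos'],wonz(s,c,233+203/4-.375,175+187/4-.375,.156), onz(b,264+203/4-.4,149+202/4-.4,.152))
print(tri([wray(s,c,233+203/4-.375,175+187/4-.375),ray(b,264+203/4-.4,149+202/4-.4)]))
print('well mouth',wonz(s,c,233+203/4-.375,175+80/4-.375,.066))
E
```

```text
[ 0.4825 -0.0622  0.2202] [ 0.4844 -0.0622  0.156 ] [ 0.4845 -0.0623  0.152 ]
(array([ 0.4839, -0.0622,  0.1525]), [np.float64(0.0005597308126917153), np.float64(0.0005597308126917395)])
well mouth [ 0.4849 -0.0623  0.066 ]
```

The tube is within about 1 mm of the axis, so I lower it.

Call:
{"name": "drive_tool", "arguments": {
  "plan": [
    [[-1,0.12,0,0,0],[-1,0.26,0,0,0],[-1,0.4,0,0,0],[-1,0.52,0,0,0],[-1,0.6,0,0,0]]
  ]
}}

```text
clock: 8.73
tcp_pos: [0.4819, -0.063, 0.1468]
orientation: [[-0.002, 0.258, -0.966], [0.0, -0.966, -0.258], [-1.0, -0.001, 0.002]]
ft_force: [-0.1, -0.2, -0.3]
width: 0.21
```

Call:
{"name": "drive_tool", "arguments": {
  "plan": [
    [[-1,0.05,0,0,0],[-1,0.1,0,0,0],[-1,0.15,0,0,0],[-1,0.2,0,0,0],[-1,0.25,0,0,0]]
  ]
}}

```text
clock: 9.15
tcp_pos: [0.483, -0.0631, 0.118]
orientation: [[0.001, 0.258, -0.966], [-0.0, -0.966, -0.258], [-1.0, 0.0, -0.001]]
ft_force: [0.5, -0.4, 0.7]
width: 0.211
```

Call:
{"name": "drive_tool", "arguments": {
  "plan": [
    [[-1,0.03,0,0,0],[-1,0.06,0,0,0],[-1,0.09,0,0,0],[-1,0.12,0,0,0],[-1,0.12,0,0,0]]
  ]
}}

```text
clock: 9.57
tcp_pos: [0.4825, -0.063, 0.1032]
orientation: [[-0.0, 0.258, -0.966], [0.0, -0.966, -0.258], [-1.0, -0.0, 0.0]]
ft_force: [-0.3, 0.1, -0.9]
width: 0.208
```

Call:
{"name": "drive_tool", "arguments": {
  "plan": [
    [[-1,0.015,0,0,0],[-1,0.03,0,0,0],[-1,0.045,0,0,0],[-1,0.06,0,0,0],[-1,0.06,0,0,0]]
  ]
}}

```text
clock: 9.98
tcp_pos: [0.4826, -0.063, 0.0963]
orientation: [[-0.0, 0.258, -0.966], [0.0, -0.966, -0.258], [-1.0, -0.0, 0.0]]
ft_force: [-0.0, -0.4, -1.9]
width: 0.204
```

Call:
{"name": "drive_tool", "arguments": {
  "plan": [
    [[-1,0.005,0,0,0],[-1,0.01,0,0,0],[-1,0.01,0,0,0],[-1,0.01,0,0,0],[-1,0.01,0,0,0]]
  ]
}}

```text
clock: 10.4
tcp_pos: [0.4827, -0.0631, 0.0954]
orientation: [[0.0, 0.258, -0.966], [-0.0, -0.966, -0.258], [-1.0, 0.0, -0.0]]
ft_force: [0.4, 0.2, -1.1]
width: 0.21
```

Call:
{"name": "drive_tool", "arguments": {
  "plan": [
    [[-1,0.005,0,0,0],[-1,0.01,0,0,0],[-1,0.01,0,0,0],[-1,0.01,0,0,0],[-1,0.01,0,0,0]]
  ]
}}

```text
clock: 10.82
tcp_pos: [0.4827, -0.0631, 0.0941]
orientation: [[0.0, 0.258, -0.966], [-0.0, -0.966, -0.258], [-1.0, 0.0, -0.0]]
ft_force: [0.6, 0.1, -0.0]
width: 0.213
```

Call:
{"name": "drive_tool", "arguments": {
  "plan": [
    [[-1,0.005,0,0,0],[-1,0.01,0,0,0],[-1,0.01,0,0,0],[-1,0.01,0,0,0],[-1,0.01,0,0,0]]
  ]
}}

```text
clock: 11.23
tcp_pos: [0.4834, -0.063, 0.0939]
orientation: [[0.002, 0.258, -0.966], [-0.0, -0.966, -0.258], [-1.0, 0.001, -0.001]]
ft_force: [-0.6, 0.2, 7.2]
width: 0.205
```

Contact with the floor at 7 N. I release narrowly, raise, then open.

Call:
{"name": "drive_tool", "arguments": {
  "plan": [
    [[-0.3,0,0,0,0],[-0.3,0,0,0,0],[-0.3,0,0,0,0],[-0.3,0,0,0,0],[-0.3,0,0,0,0]]
  ]
}}

```text
clock: 11.65
tcp_pos: [0.4823, -0.0631, 0.0927]
orientation: [[-0.001, 0.258, -0.966], [-0.0, -0.966, -0.258], [-1.0, -0.0, 0.001]]
ft_force: [0.8, 0.6, -0.4]
width: 0.345
```

Call:
{"name": "drive_tool", "arguments": {
  "plan": [
    [[-0.3,-0.05,0,0,0],[-0.3,-0.15,0,0,0],[-0.3,-0.35,0,0,0],[0,-0.6,0,0,0],[1,-0.8,0,0,0]]
  ]
}}

```text
clock: 12.07
tcp_pos: [0.4828, -0.0629, 0.1908]
orientation: [[0.001, 0.258, -0.966], [0.0, -0.966, -0.258], [-1.0, 0.0, -0.001]]
ft_force: [0.5, -0.1, -0.2]
width: 0.429
```

```bash
python3 - <<'E'
from h import *
s,c=cam('wrist','w5.png'); keep('w5.pkl',s,c); print(s['joints'][-1])
u,v=wpix(s,c,[.4845,-.0627,.09]); print(u,v,wpix(s,c,[.4845,-.0627,.116]))
cv2.imwrite('pics/z5.png',zoom(c,u,v,80,70,4)); go([.4627,-.2677,.19],-78)
E
```

```text
-1.3768829339539421
282.9621923834058 208.8253283463554 [283.0176 217.5118]
tcp [ 0.4859 -0.063   0.1953] phi -75.05105370406727 t 12.1167 shift [0.045  1.5981 0.6274] yaw 0.032766069954808096
```

View pics/z5.png

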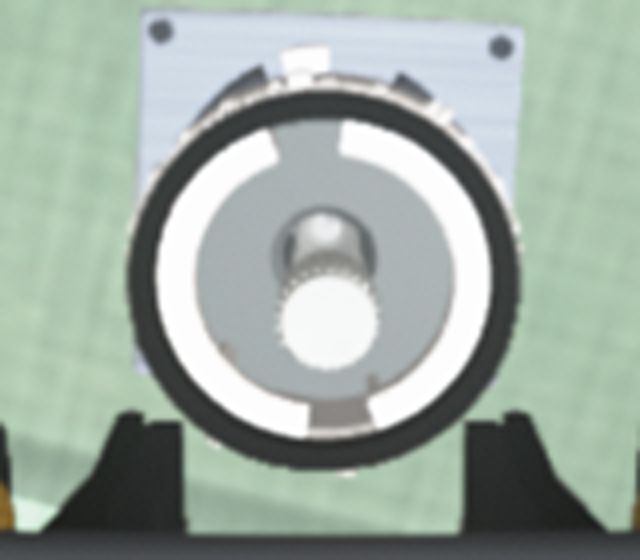

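The tube stands in the well. In the crop the ring centre is at (324,279), and the slot centres are at (309,141) and (339,416).

```bash
python3 - <<'E'
from h import *
import pickle
s,c=pickle.load(open('w5.pkl','rb'))
C=lambda x,y:(202+x/4-.375,138+y/4-.375)
hd=lambda p,q:np.degrees(np.arctan2(q[1]-p[1],q[0]-p[0]))
P=lambda q,z:wonz(s,c,*C(*q),z)
for n in('a','b'):
    a,b=P((309,141),.09),P((339,416),.09); print(a,b,(a+b)/2,hd(b,a))
    for pr in(((276,145),(337,420)),((341,138),(308,418))):print(pr, hd(P(pr[1],.09),P(pr[0],.09)))
    x,y=P((161,31),.012),P((501,47),.012); print('dock',hd(y,x)-90)
    print('ring',(P((128,279),.0955)+P((520,279),.0955))/2,(P((324,88),.0955)+P((324,470),.0955))/2)
    s['tcp_pos']=s['tcp_pos']+[0,0,.003]
E
```

```text
[ 0.513  -0.0516  0.09  ] [ 0.4569 -0.0731  0.09  ] [ 0.485  -0.0624  0.09  ] 21.00461890524299
((276, 145), (337, 420)) 26.899197091220373
((341, 138), (308, 418)) 8.469539875053831
dock 12.29349833237589
ring [ 0.487  -0.0617  0.0955] [ 0.4855 -0.0621  0.0955]
[ 0.5126 -0.0517  0.09  ] [ 0.4558 -0.0735  0.09  ] [ 0.4842 -0.0626  0.09  ] 21.004618905242967
((276, 145), (337, 420)) 26.89919709122038
((341, 138), (308, 418)) 8.469539875053831
dock 12.293498332375947
ring [ 0.4863 -0.0619  0.0955] [ 0.4847 -0.0623  0.0955]
```

Call:
{"name": "drive_tool", "arguments": {
  "plan": [
    [[1,-0.03,0.15,0.06,0],[1,-0.03,0.32,0.12,0],[1,-0.03,0.48,0.18,0],[1,-0.03,0.64,0.25,0.03],[1,-0.03,0.8,0.31,0.03]]
  ]
}}

```text
clock: 12.53
tcp_pos: [0.4709, -0.1667, 0.1927]
orientation: [[-0.0, 0.209, -0.978], [-0.0, -0.978, -0.209], [-1.0, 0.0, 0.0]]
ft_force: [0.6, -1.1, 0.1]
width: 0.843
```

Call:
{"name": "drive_tool", "arguments": {
  "plan": [
    [[1,0,0.16,0.06,0],[1,0,0.32,0.12,0],[1,0,0.48,0.18,0],[1,0,0.64,0.25,0],[1,0,0.8,0.31,0]]
  ]
}}

```text
clock: 12.95
tcp_pos: [0.4547, -0.2686, 0.1925]
orientation: [[-0.0, 0.21, -0.978], [0.0, -0.978, -0.21], [-1.0, -0.0, 0.0]]
ft_force: [-0.1, 0.0, 0.3]
width: 0.995
```

Call:
{"name": "drive_tool", "arguments": {
  "plan": [
    [[1,0,0,0,0],[1,0,0,0,0],[1,0,0,0,0],[1,0,0,0,0],[1,0,0,0,0]]
  ]
}}

```text
clock: 13.37
tcp_pos: [0.4557, -0.266, 0.1926]
orientation: [[0.0, 0.214, -0.977], [0.0, -0.977, -0.214], [-1.0, -0.0, -0.0]]
ft_force: [-0.4, 0.7, 0.6]
width: 1.004
```

```bash
python3 - <<'E'
from h import *
s,c=cam('wrist','w6.png'); keep('w6.pkl',s,c)
u,v=wpix(s,c,[.4627,-.2677,.04]); print(u,v)
cv2.imwrite('pics/z6.png',zoom(c,u,v,60,60,5)); go([.4627,-.2677,.025],-78)
E
```

```text
285.8950729316767 190.81671219160697
tcp [ 0.4557 -0.2662  0.1926] phi -77.67028761736317 t 13.4167 shift [ 1.3967  0.0252 -0.0539] yaw 0.0036634709181869755
```

View pics/z6.png

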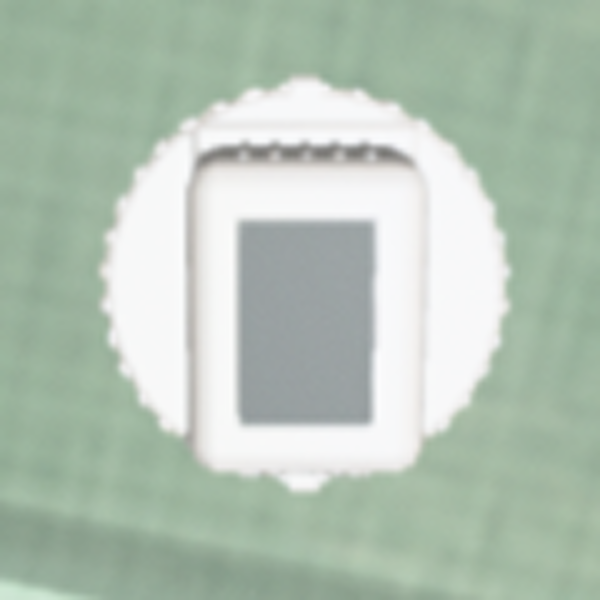

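The grip opening's corners in the crop are (238,220), (375,220), (372,424) and (240,424). It is square to the jaws.

```bash
python3 - <<'E'
from h import *
import pickle
s,c=pickle.load(open('w6.pkl','rb'))
C=lambda x,y:(225+x/5-.4,130+y/5-.4)
p=[wonz(s,c,*C(*q),.056) for q in((238,220),(375,220),(372,424),(240,424))]
hd=lambda p,q:np.degrees(np.arctan2(q[1]-p[1],q[0]-p[0]))
m=np.mean(p,0);print(m,hd(p[3],p[0]),hd(p[2],p[1]),hd(p[1],p[0])-90,hd(p[2],p[3])-90)
g=(wonz(s,c,*C(102,275),.02)+wonz(s,c,*C(508,275),.02))/2; print('brim',g)
go([m[0],m[1],.026],-78)
E
```

```text
[ 0.4626 -0.2675  0.056 ] 12.487253816796132 12.193262698300718 12.390746019855996 12.341804617701811
brim [ 0.4653 -0.2671  0.02  ]
tcp [ 0.4557 -0.2662  0.1926] phi -77.67028761736317 t 13.4167 shift [ 1.3884  0.0236 -0.0536] yaw 0.0036634709181869755
```

Call:
{"name": "drive_tool", "arguments": {
  "plan": [
    [[1,0.2,0.02,-0.055,0],[1,0.4,0.02,-0.055,0],[1,0.6,0.02,-0.055,0],[1,0.8,0.02,-0.055,0],[1,0.9,0.02,-0.055,0]]
  ]
}}

```text
clock: 13.83
tcp_pos: [0.4611, -0.2668, 0.082]
orientation: [[-0.003, 0.213, -0.977], [0.002, -0.977, -0.213], [-1.0, -0.003, 0.003]]
ft_force: [-0.8, -0.4, 0.3]
width: 1.001
```

Call:
{"name": "drive_tool", "arguments": {
  "plan": [
    [[1,0.15,0,0,0],[1,0.3,0,0,0],[1,0.42,0,0,0],[1,0.48,0,0,0],[0,0.48,0,0,0]]
  ]
}}

```text
clock: 14.25
tcp_pos: [0.4616, -0.2671, 0.0256]
orientation: [[-0.003, 0.213, -0.977], [0.002, -0.977, -0.213], [-1.0, -0.002, 0.002]]
ft_force: [1.1, 0.7, 0.1]
width: 0.972
```

Call:
{"name": "drive_tool", "arguments": {
  "plan": [
    [[-0.5,0,0,0,0],[-1,0,0,0,0],[-1,0,0,0,0],[-1,0,0,0,0],[-1,0,0,0,0]]
  ]
}}

```text
clock: 14.67
tcp_pos: [0.4628, -0.2684, 0.0276]
orientation: [[0.001, 0.212, -0.977], [-0.001, -0.977, -0.212], [-1.0, 0.001, -0.001]]
ft_force: [-0.9, -0.0, 1.1]
width: 0.634
```

Call:
{"name": "drive_tool", "arguments": {
  "plan": [
    [[-1,0,0,0,0],[-1,0,0,0,0],[-1,0,0,0,0],[-1,0,0,0,0],[-1,0,0,0,0]]
  ]
}}

```text
clock: 15.08
tcp_pos: [0.4626, -0.2682, 0.0273]
orientation: [[0.0, 0.212, -0.977], [-0.0, -0.977, -0.212], [-1.0, 0.0, -0.0]]
ft_force: [-0.8, -0.0, 4.1]
width: 0.521
```

Gripped: opening 45 mm. I lift and carry it to the canister axis with a turn of about 9° counter-clockwise.

Call:
{"name": "drive_tool", "arguments": {
  "plan": [
    [[-1,-0.1,0,0,0],[-1,-0.25,0,0,0],[-1,-0.4,0,0,0],[-1,-0.55,0,0,0],[-1,-0.7,0,0,0]]
  ]
}}

```text
clock: 15.5
tcp_pos: [0.4621, -0.2679, 0.1121]
orientation: [[-0.0, 0.212, -0.977], [0.0, -0.977, -0.212], [-1.0, -0.0, 0.0]]
ft_force: [0.4, 0.3, -0.6]
width: 0.527
```

Call:
{"name": "drive_tool", "arguments": {
  "plan": [
    [[-1,-0.15,0,0,0],[-1,-0.3,0,0,0],[-1,-0.42,0,0,0],[-1,-0.5,-0.1,-0.03,0],[-1,-0.5,-0.22,-0.07,0]]
  ]
}}

```text
clock: 15.92
tcp_pos: [0.4658, -0.2411, 0.1733]
orientation: [[0.004, 0.209, -0.978], [-0.002, -0.978, -0.209], [-1.0, 0.003, -0.003]]
ft_force: [-0.1, 0.0, -0.8]
width: 0.526
```

Call:
{"name": "drive_tool", "arguments": {
  "plan": [
    [[-1,0,-0.14,-0.05,0],[-1,0,-0.28,-0.09,0],[-1,0,-0.42,-0.14,0],[-1,0,-0.56,-0.19,0],[-1,0,-0.7,-0.23,0]]
  ]
}}

```text
clock: 16.33
tcp_pos: [0.4738, -0.1503, 0.1709]
orientation: [[-0.001, 0.213, -0.977], [0.001, -0.977, -0.213], [-1.0, -0.001, 0.0]]
ft_force: [-0.6, 1.4, -1.7]
width: 0.525
```

Call:
{"name": "drive_tool", "arguments": {
  "plan": [
    [[-1,0,-0.14,-0.05,0],[-1,0,-0.28,-0.09,-0.03],[-1,0,-0.42,-0.14,-0.06],[-1,0,-0.56,-0.19,-0.08],[-1,0,-0.7,-0.24,-0.097]]
  ]
}}

```text
clock: 16.75
tcp_pos: [0.4845, -0.0626, 0.171]
orientation: [[-0.0, 0.361, -0.933], [0.0, -0.933, -0.361], [-1.0, -0.0, 0.0]]
ft_force: [-0.6, 0.2, -0.3]
width: 0.528
```

Call:
{"name": "drive_tool", "arguments": {
  "plan": [
    [[-1,0,0,0,0],[-1,0,0,0,0],[-1,0,0,0,0],[-1,0,0,0,0],[-1,0,0,0,0]]
  ]
}}

```text
clock: 17.17
tcp_pos: [0.4844, -0.0654, 0.1708]
orientation: [[-0.0, 0.356, -0.934], [-0.0, -0.934, -0.356], [-1.0, 0.0, 0.0]]
ft_force: [-0.2, -0.2, -0.7]
width: 0.528
```

```bash
python3 - <<'E'
from h import *
s,c=cam('wrist','w7.png'); keep('w7.pkl',s,c); _,b=cam('side'); keep('sd7.pkl',s,b)
go([.4848,-.0626,.1245],-69)
print(s['joints'],s['ft_force'],s['width'])
cv2.imwrite('pics/z7.png',np.hstack([zoom(c,283,215,75,75,2.67)[:400],cv2.resize(zoom(b,312,215,50,50,4),(400,400))]))
E
```

```text
tcp [ 0.4844 -0.0651  0.1709] phi -69.10694373881377 t 17.2667 shift [ 0.3865 -0.0186 -0.0107] yaw -0.0011882637645974292
[ 0.4063  0.2539 -0.4189  2.0041  0.1304  0.9091 -1.2876] [-0.2261 -0.2202 -0.6802] 0.5283096704229456
```

View pics/z7.png

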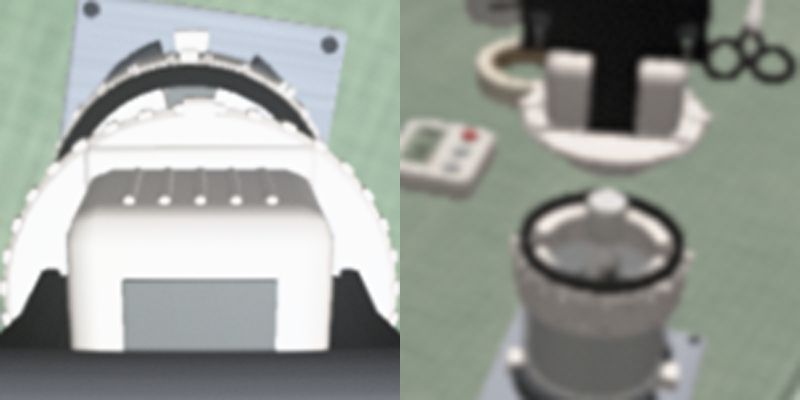

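The lid hangs level and square over the collar. In the wrist crop the slot is at (190,95), under the front rib. I correct 2.5 mm and lower, feeling for contact.

Call:
{"name": "drive_tool", "arguments": {
  "plan": [
    [[-1,0.08,-0.02,-0.01,0],[-1,0.16,-0.02,-0.01,0],[-1,0.24,-0.02,-0.01,0],[-1,0.3,-0.02,-0.01,0],[-1,0.35,-0.02,-0.01,0]]
  ]
}}

```text
clock: 17.68
tcp_pos: [0.484, -0.0617, 0.1274]
orientation: [[-0.002, 0.358, -0.934], [0.0, -0.934, -0.358], [-1.0, -0.001, 0.002]]
ft_force: [0.0, -1.1, 0.3]
width: 0.524
```

Call:
{"name": "drive_tool", "arguments": {
  "plan": [
    [[-1,0.03,0,0,0],[-1,0.05,0,0,0],[-1,0.07,0,0,0],[-1,0.07,0,0,0],[-1,0.07,0,0,0]]
  ]
}}

```text
clock: 18.1
tcp_pos: [0.485, -0.0617, 0.1207]
orientation: [[0.0, 0.358, -0.934], [-0.0, -0.934, -0.358], [-1.0, 0.0, -0.0]]
ft_force: [-0.4, 0.4, -1.0]
width: 0.529
```

```bash
python3 -c "
from h import *
s=state();print(s['ft_force'],s['wrist_torque'])
go([.4848,-.0626,.1143],-69)"
```

```text
[-0.4216  0.4401 -0.9842] [-0.0638 -0.0027  0.0476]
tcp [ 0.485  -0.0617  0.1207] phi -69.02602196035971 t 18.1 shift [0.0535 0.0065 0.004 ] yaw -0.0002891328928857067
```

Call:
{"name": "drive_tool", "arguments": {
  "plan": [
    [[-1,0.01,0.007,0.003,0],[-1,0.02,0.007,0.003,0],[-1,0.03,0.007,0.003,0],[-1,0.04,0.007,0.003,0],[-1,0.04,0.007,0.003,0]]
  ]
}}

```text
clock: 18.52
tcp_pos: [0.4846, -0.0626, 0.1155]
orientation: [[-0.0, 0.358, -0.934], [-0.0, -0.934, -0.358], [-1.0, -0.0, 0.0]]
ft_force: [0.1, -0.1, -1.1]
width: 0.525
```

Call:
{"name": "drive_tool", "arguments": {
  "plan": [
    [[-1,0.005,0,0,0],[-1,0.01,0,0,0],[-1,0.015,0,0,0],[-1,0.02,0,0,0],[-1,0.02,0,0,0]]
  ]
}}

```text
clock: 18.93
tcp_pos: [0.4847, -0.0626, 0.1132]
orientation: [[-0.0, 0.358, -0.934], [-0.0, -0.934, -0.358], [-1.0, -0.0, 0.0]]
ft_force: [-0.2, 0.2, -1.4]
width: 0.525
```

Call:
{"name": "drive_tool", "arguments": {
  "plan": [
    [[-1,0.005,0,0,0],[-1,0.01,0,0,0],[-1,0.015,0,0,0],[-1,0.02,0,0,0],[-1,0.02,0,0,0]]
  ]
}}

```text
clock: 19.35
tcp_pos: [0.4846, -0.0626, 0.1108]
orientation: [[-0.0, 0.358, -0.934], [-0.0, -0.934, -0.358], [-1.0, -0.0, 0.0]]
ft_force: [-0.0, 0.2, -0.6]
width: 0.526
```

Call:
{"name": "drive_tool", "arguments": {
  "plan": [
    [[-1,0.005,0,0,0],[-1,0.01,0,0,0],[-1,0.015,0,0,0],[-1,0.02,0,0,0],[-1,0.02,0,0,0]]
  ]
}}

```text
clock: 19.77
tcp_pos: [0.4846, -0.0626, 0.1084]
orientation: [[-0.0, 0.358, -0.934], [-0.0, -0.934, -0.358], [-1.0, -0.0, 0.0]]
ft_force: [-0.2, -0.5, -1.0]
width: 0.528
```

Call:
{"name": "drive_tool", "arguments": {
  "plan": [
    [[-1,0.005,0,0,0],[-1,0.01,0,0,0],[-1,0.01,0,0,0],[-1,0.01,0,0,0],[-1,0.01,0,0,0]]
  ]
}}

```text
clock: 20.18
tcp_pos: [0.4848, -0.0626, 0.1074]
orientation: [[0.0, 0.358, -0.934], [-0.0, -0.934, -0.358], [-1.0, 0.0, -0.0]]
ft_force: [-0.0, -0.7, -1.3]
width: 0.526
```

```bash
python3 -c "
from h import *
s=state();print(s['ft_force'],s['wrist_torque'])
go([.4848,-.0626,.1025],-69)"
```

```text
[-0.0013 -0.6504 -1.2501] [-0.0358 -0.0458 -0.0188]
tcp [ 0.4848 -0.0626  0.1074] phi -69.02737893759249 t 20.1833 shift [ 0.0405 -0.0002 -0.0004] yaw -0.0003042104176943086
```

The lugs are through the slots (lid at about 0.080, no force). Now I press on the seal.

Call:
{"name": "drive_tool", "arguments": {
  "plan": [
    [[-1,0.005,0,0,0],[-1,0.01,0,0,0],[-1,0.015,0,0,0],[-1,0.02,0,0,0],[-1,0.02,0,0,0]]
  ]
}}

```text
clock: 20.6
tcp_pos: [0.4849, -0.0626, 0.1055]
orientation: [[0.0, 0.358, -0.934], [-0.0, -0.934, -0.358], [-1.0, 0.0, -0.0]]
ft_force: [-2.0, -0.4, 6.5]
width: 0.52
```

Call:
{"name": "drive_tool", "arguments": {
  "plan": [
    [[-1,0.005,0,0,0],[-1,0.01,0,0,0],[-1,0.01,0,0,0],[-1,0.01,0,0,0],[-1,0.01,0,0,0]]
  ]
}}

```text
clock: 21.02
tcp_pos: [0.485, -0.0626, 0.1046]
orientation: [[0.0, 0.358, -0.934], [-0.0, -0.934, -0.358], [-1.0, 0.001, -0.0]]
ft_force: [-2.9, 0.6, 8.6]
width: 0.525
```

Call:
{"name": "drive_tool", "arguments": {
  "plan": [
    [[-1,0.004,0,0,0],[-1,0.008,0,0,0],[-1,0.008,0,0,0],[-1,0.008,0,0,0],[-1,0.008,0,0,0]]
  ]
}}

```text
clock: 21.43
tcp_pos: [0.485, -0.0626, 0.1039]
orientation: [[0.001, 0.358, -0.934], [-0.001, -0.934, -0.358], [-1.0, 0.001, -0.0]]
ft_force: [-3.6, -0.0, 9.7]
width: 0.527
```

```bash
python3 -c "
from h import *
s=state();print(s['ft_force'],s['wrist_torque'])
go([.4848,-.0626,.1025],-69)"
```

```text
[-3.5875 -0.0021  9.6536] [0.058  0.7306 0.0159]
tcp [ 0.485  -0.0626  0.1039] phi -69.03081234780154 t 21.4333 shift [ 0.0114 -0.0005  0.0017] yaw -0.0003423594200171465
```

Call:
{"name": "drive_tool", "arguments": {
  "plan": [
    [[-1,0.003,0,0.004,0],[-1,0.006,0.002,0.007,0],[-1,0.008,0.002,0.007,0],[-1,0.008,0.002,0.007,0],[-1,0.008,0.002,0.007,0]]
  ]
}}

```text
clock: 21.85
tcp_pos: [0.4849, -0.0626, 0.1032]
orientation: [[0.002, 0.358, -0.934], [-0.0, -0.934, -0.358], [-1.0, 0.001, -0.002]]
ft_force: [-1.5, 0.2, 10.6]
width: 0.526
```

Call:
{"name": "drive_tool", "arguments": {
  "plan": [
    [[-1,0.004,0,0,0],[-1,0.008,0,0,0],[-1,0.008,0,0,0],[-1,0.008,0,0,0],[-1,0.008,0,0,0]]
  ]
}}

```text
clock: 22.27
tcp_pos: [0.4849, -0.0626, 0.1025]
orientation: [[0.002, 0.358, -0.934], [-0.0, -0.934, -0.358], [-1.0, 0.001, -0.002]]
ft_force: [-2.5, 0.9, 12.6]
width: 0.522
```

```bash
python3 -c "
from h import *
s=state();print(s['ft_force'],s['wrist_torque'])
go([.4848,-.0626,.1025],-69)"
```

```text
[-2.4782  0.8999 12.5882] [ 0.3424  0.8293 -0.0058]
tcp [ 0.4849 -0.0626  0.1025] phi -69.01898710005248 t 22.2667 shift [-0.0004 -0.0007  0.0009] yaw -0.00021096777836094007
```

Pressed with about 14 N, lid at about 75.2 mm. I twist clockwise in steps and watch the torque.

Call:
{"name": "drive_tool", "arguments": {
  "plan": [
    [[-1,0.002,0,0,0.03],[-1,0.002,0,0,0.06],[-1,0.002,0,0,0.09],[-1,0.002,0,0,0.12],[-1,0.002,0,0,0.12]]
  ]
}}

```text
clock: 22.68
tcp_pos: [0.4849, -0.0626, 0.1023]
orientation: [[0.002, 0.175, -0.985], [-0.0, -0.985, -0.175], [-1.0, 0.001, -0.002]]
ft_force: [-2.9, 0.5, 12.1]
width: 0.526
```

```bash
python3 -c "
from h import *
s=state();print(s['ft_force'],s['wrist_torque'],s['joints'][-1])
go([.4848,-.0626,.1025],-69)"
```

```text
[-2.9088  0.517  12.1017] [0.3166 0.8552 0.0285] -1.5200387667726922
tcp [ 0.4849 -0.0626  0.1023] phi -79.914052221547 t 22.6833 shift [-0.0016 -0.0005  0.0011] yaw -0.12126724690607774
```

Call:
{"name": "drive_tool", "arguments": {
  "plan": [
    [[-1,0,0,0,0.03],[-1,0,0,0,0.06],[-1,0,0,0,0.09],[-1,0,0,0,0.12],[-1,0,0,0,0.12]]
  ]
}}

```text
clock: 23.1
tcp_pos: [0.4849, -0.0626, 0.1023]
orientation: [[0.002, -0.012, -1.0], [-0.0, -1.0, 0.012], [-1.0, 0.0, -0.002]]
ft_force: [-3.6, 0.6, 12.9]
width: 0.527
```

Call:
{"name": "drive_tool", "arguments": {
  "plan": [
    [[-1,0,0,0,0.03],[-1,0,0,0,0.06],[-1,0,0,0,0.09],[-1,0,0,0,0.12],[-1,0,0,0,0.12]]
  ]
}}

```text
clock: 23.52
tcp_pos: [0.4861, -0.063, 0.1026]
orientation: [[0.004, -0.199, -0.98], [-0.001, -0.98, 0.199], [-1.0, -0.0, -0.004]]
ft_force: [-1.2, 0.3, 12.3]
width: 0.53
```

```bash
python3 -c "
from h import *
s=state();print(s['ft_force'],s['wrist_torque'],s['joints'][-1])
go([.4848,-.0626,.1025],-69)"
```

```text
[-1.1668  0.3201 12.3213] [ 0.0786  0.3826 -0.0337] -1.8563604683171238
tcp [ 0.4861 -0.063   0.1026] phi -101.4934704787638 t 23.5167 shift [ 0.0011 -0.0011  0.0112] yaw -0.3610385608751533
```

Call:
{"name": "drive_tool", "arguments": {
  "plan": [
    [[-1,0,0,0,0.03],[-1,0,0,0,0.06],[-1,0,0,0,0.09],[-1,0,0,0,0.12],[-1,0,0,0,0.12]]
  ]
}}

```text
clock: 23.93
tcp_pos: [0.4863, -0.063, 0.1027]
orientation: [[0.005, -0.379, -0.925], [-0.001, -0.925, 0.379], [-1.0, -0.001, -0.005]]
ft_force: [-0.2, -0.1, 12.1]
width: 0.528
```

```bash
python3 -c "
from h import *
s=state();print(s['ft_force'],s['wrist_torque'],s['joints'][-1])
go([.4848,-.0626,.1025],-137)"
```

```text
[-0.2128 -0.1401 12.1325] [ 0.0077  0.3512 -0.0632] -2.0250354815009497
tcp [ 0.4863 -0.063   0.1027] phi -112.28783032429551 t 23.9333 shift [0.0017 0.0018 0.0132] yaw 0.2745796630633832
```

Call:
{"name": "drive_tool", "arguments": {
  "plan": [
    [[-1,0,0,0,0.02],[-1,0,0,0,0.04],[-1,0,0,0,0.06],[-1,0,0,0,0.08],[-1,0,0,0,0.1]]
  ]
}}

```text
clock: 24.35
tcp_pos: [0.4863, -0.063, 0.1027]
orientation: [[0.005, -0.519, -0.855], [-0.001, -0.855, 0.519], [-1.0, -0.002, -0.004]]
ft_force: [-0.4, 0.6, 11.4]
width: 0.532
```

```bash
python3 -c "
from h import *
s=state();print(s['ft_force'],s['wrist_torque'],s['joints'][-1])
go([.4848,-.0626,.1025],-137)"
```

```text
[-0.4406  0.5946 11.3925] [0.0112 0.3836 0.1233] -2.165487902503546
tcp [ 0.4863 -0.063   0.1027] phi -121.25230071811876 t 24.35 shift [0.0015 0.0035 0.0127] yaw 0.1749744364653471
```

Torque is 0.12 N m and rising slowly. I continue in smaller steps.

Call:
{"name": "drive_tool", "arguments": {
  "plan": [
    [[-1,0,0,0,0.015],[-1,0,0,0,0.03],[-1,0,0,0,0.045],[-1,0,0,0,0.06],[-1,0,0,0,0.06]]
  ]
}}

```text
clock: 24.77
tcp_pos: [0.4863, -0.063, 0.1027]
orientation: [[0.005, -0.597, -0.802], [-0.001, -0.802, 0.597], [-1.0, -0.002, -0.004]]
ft_force: [0.3, 0.2, 11.2]
width: 0.524
```

```bash
python3 -c "
from h import *
s=state();print(s['ft_force'],s['wrist_torque'],s['joints'][-1])
go([.4848,-.0626,.1025],-137)"
```

```text
[ 0.334   0.2485 11.2036] [ 0.0137  0.3981 -0.0031] -2.2495162200384358
tcp [ 0.4863 -0.063   0.1027] phi -126.63454744014167 t 24.7667 shift [0.0015 0.0046 0.0124] yaw 0.11517169510953695
```

Call:
{"name": "drive_tool", "arguments": {
  "plan": [
    [[-1,0,0,0,0.015],[-1,0,0,0,0.03],[-1,0,0,0,0.045],[-1,0,0,0,0.06],[-1,0,0,0,0.06]]
  ]
}}

```text
clock: 25.18
tcp_pos: [0.4864, -0.0631, 0.1027]
orientation: [[0.005, -0.67, -0.743], [-0.001, -0.743, 0.67], [-1.0, -0.003, -0.004]]
ft_force: [0.1, -0.1, 11.5]
width: 0.529
```

```bash
python3 -c "
from h import *
s=state();print(s['ft_force'],s['wrist_torque'],s['joints'][-1])
go([.4848,-.0626,.1025],-137)"
```

```text
[ 0.1182 -0.1396 11.539 ] [0.0249 0.4466 0.0282] -2.334083103849849
tcp [ 0.4864 -0.0631  0.1027] phi -132.03987479793128 t 25.1833 shift [0.0017 0.006  0.0124] yaw 0.05511250224520804
```

Call:
{"name": "drive_tool", "arguments": {
  "plan": [
    [[-1,0,0,0,0.01],[-1,0,0,0,0.02],[-1,0,0,0,0.03],[-1,0,0,0,0.04],[-1,0,0,0,0.04]]
  ]
}}

```text
clock: 25.6
tcp_pos: [0.4858, -0.0635, 0.1026]
orientation: [[0.004, -0.715, -0.7], [-0.001, -0.7, 0.715], [-1.0, -0.002, -0.003]]
ft_force: [-2.2, 0.1, 13.2]
width: 0.527
```

```bash
python3 -c "
from h import *
s=state();print(s['ft_force'],s['wrist_torque'],s['joints'][-1])
go([.4848,-.0626,.1025],-137)"
```

```text
[-2.1763  0.1386 13.1994] [-0.1341  0.5804  0.0706] -2.3898380662333474
tcp [ 0.4858 -0.0635  0.1026] phi -135.60589632073575 t 25.6 shift [0.001  0.0007 0.0114] yaw 0.015490040880713865
```

Call:
{"name": "drive_tool", "arguments": {
  "plan": [
    [[-1,0,0,0,0.01],[-1,0,0,0,0.02],[-1,0,0,0,0.02],[-1,0,0,0,0.02],[-1,0,0,0,0.02]]
  ]
}}

```text
clock: 26.02
tcp_pos: [0.4859, -0.0634, 0.1026]
orientation: [[0.004, -0.733, -0.68], [-0.002, -0.68, 0.733], [-1.0, -0.001, -0.004]]
ft_force: [-1.4, -1.4, 13.7]
width: 0.525
```

```bash
python3 -c "
from h import *
s=state();print(s['ft_force'],s['wrist_torque'],s['joints'][-1])
go([.4848,-.0626,.1025],-137)"
```

```text
[-1.4373 -1.4463 13.6844] [-0.1393  0.5193  0.9619] -2.415442076175717
tcp [ 0.4859 -0.0634  0.1026] phi -137.1322854280027 t 26.0167 shift [0.001  0.002  0.0108] yaw -0.0014698380889187647
```

The stop is reached at phi −137°, where it was expected, with torque 0.96 N m, a bit above the 0.8 limit. I ease off at once, let the spring lift the lid, and then check before releasing.

Call:
{"name": "drive_tool", "arguments": {
  "plan": [
    [[-1,0,0,0,-0.006],[-1,0,0,0,-0.006],[-1,-0.006,0,0,-0.006],[-1,-0.012,0,0,-0.006],[-1,-0.018,0,0,-0.006]]
  ]
}}

```text
clock: 26.43
tcp_pos: [0.4857, -0.0634, 0.1033]
orientation: [[0.004, -0.728, -0.685], [-0.001, -0.685, 0.728], [-1.0, -0.002, -0.003]]
ft_force: [4.4, -1.1, -0.3]
width: 0.529
```

```bash
python3 -c "
from h import *
s=state();print(s['ft_force'],s['wrist_torque'],s['joints'][-1])
go([.4848,-.0626,.1053],-137)"
```

```text
[ 4.426  -1.1142 -0.2925] [-0.1738 -0.7108  0.658 ] -2.4076431096288498
tcp [ 0.4857 -0.0634  0.1033] phi -136.75543600116404 t 26.4333 shift [-0.0166  0.0009  0.0095] yaw 0.0027173777648439707
```

The force has dropped but the TCP rose only 0.7 mm, and 0.66 N m remains. The lug is probably jammed by friction at the stop, so I relax the twist further.

Call:
{"name": "drive_tool", "arguments": {
  "plan": [
    [[-1,0,0,0,-0.003],[-1,0,0,0,-0.006],[-1,0,0,0,-0.008],[-1,0,0,0,-0.01],[-1,0,0,0,-0.01]]
  ]
}}

```text
clock: 26.85
tcp_pos: [0.4855, -0.0633, 0.1035]
orientation: [[0.003, -0.72, -0.694], [-0.0, -0.694, 0.72], [-1.0, -0.002, -0.002]]
ft_force: [3.6, -1.2, 6.3]
width: 0.526
```

```bash
python3 -c "
from h import *
s=state();print(s['ft_force'],s['wrist_torque'],s['joints'][-1])
go([.4848,-.0626,.1053],-137)"
```

```text
[ 3.5647 -1.1533  6.3221] [-0.247  -0.7885  0.1979] -2.3948522493295403
tcp [ 0.4855 -0.0633  0.1035] phi -136.02915649279194 t 26.85 shift [-0.0146 -0.0002  0.008 ] yaw 0.010787150080089545
```

Call:
{"name": "drive_tool", "arguments": {
  "plan": [
    [[-1,0,0,0,-0.004],[-1,-0.003,0,0,-0.004],[-1,-0.006,0,0,-0.004],[-1,-0.006,0,0,-0.004],[-1,-0.006,0,0,-0.004]]
  ]
}}

```text
clock: 27.27
tcp_pos: [0.4853, -0.0632, 0.1045]
orientation: [[0.003, -0.716, -0.698], [0.0, -0.698, 0.716], [-1.0, -0.002, -0.002]]
ft_force: [3.8, -1.5, 7.7]
width: 0.528
```

```bash
python3 -c "
from h import *
s=state();print(s['ft_force'],s['wrist_torque'],s['joints'][-1])
go([.4848,-.0626,.1053],-137)"
```

```text
[ 3.8119 -1.5144  7.6726] [-0.2562 -0.6246  0.0843] -2.3893692575058507
tcp [ 0.4853 -0.0632  0.1045] phi -135.70829383902986 t 27.2667 shift [-0.0069 -0.0004  0.0069] yaw 0.014352290677445959
```

The lid is at about 77.2 mm, above the lip's 76 mm, so it has sprung into the pockets. I raise a little more and open.

Call:
{"name": "drive_tool", "arguments": {
  "plan": [
    [[-1,-0.003,0,0,0],[-1,-0.006,0,0,0],[-1,-0.008,0,0,0],[-1,-0.008,0,0,0],[-1,-0.008,0,0,0]]
  ]
}}

```text
clock: 27.68
tcp_pos: [0.4852, -0.0631, 0.1052]
orientation: [[0.003, -0.716, -0.698], [0.0, -0.698, 0.716], [-1.0, -0.002, -0.002]]
ft_force: [3.6, 0.4, 6.5]
width: 0.526
```

```bash
python3 -c "
from h import *
s=state();print(s['ft_force'],s['wrist_torque'],s['joints'][-1])
go([.4848,-.0626,.1053],-137)"
```

```text
[3.583  0.357  6.5383] [-0.1435 -0.709   0.108 ] -2.3890143994754687
tcp [ 0.4852 -0.0631  0.1052] phi -135.70417347236494 t 27.6833 shift [-0.0007 -0.0004  0.0052] yaw 0.014398072529278414
```

Call:
{"name": "drive_tool", "arguments": {
  "plan": [
    [[-0.5,0,0,0,0],[0.3,0,0,0,0],[1,0,0,0,0],[1,0,0,0,0],[1,0,0,0,0]]
  ]
}}

```text
clock: 28.1
tcp_pos: [0.4824, -0.063, 0.1036]
orientation: [[-0.003, -0.715, -0.699], [0.0, -0.699, 0.715], [-1.0, 0.002, 0.003]]
ft_force: [-0.6, 0.2, -0.2]
width: 0.746
```

Call:
{"name": "drive_tool", "arguments": {
  "plan": [
    [[1,0,0,0,0],[1,0,0,0,0],[1,0,0,0,0],[1,0,0,0,0],[1,0,0,0,0]]
  ]
}}

```text
clock: 28.52
tcp_pos: [0.484, -0.0631, 0.1044]
orientation: [[-0.0, -0.715, -0.699], [-0.0, -0.699, 0.715], [-1.0, 0.0, 0.0]]
ft_force: [0.1, 0.2, 0.1]
width: 0.991
```

Call:
{"name": "drive_tool", "arguments": {
  "plan": [
    [[1,0,0,0,0],[1,-0.1,0,0,0],[1,-0.3,0,0,0],[1,-0.5,0,0,0],[1,-0.7,0,0,0]]
  ]
}}

```text
clock: 28.93
tcp_pos: [0.4837, -0.0631, 0.1893]
orientation: [[-0.001, -0.715, -0.699], [0.0, -0.699, 0.715], [-1.0, 0.001, 0.001]]
ft_force: [0.5, 0.4, -0.2]
width: 0.997
```

Call:
{"name": "drive_tool", "arguments": {
  "plan": [
    [[1,0,0,0,0],[1,0,0,0,0],[1,0,0,0,0],[1,0,0,0,0],[1,0,0,0,0]]
  ]
}}

```text
clock: 29.35
tcp_pos: [0.4833, -0.0631, 0.1873]
orientation: [[-0.002, -0.715, -0.699], [0.0, -0.699, 0.715], [-1.0, 0.002, 0.002]]
ft_force: [0.2, 1.1, -0.9]
width: 1.001
```

```bash
python3 - <<'E'
from h import *
s,c=cam('wrist','w8.png'); keep('w8.pkl',s,c); _,b=cam('side'); keep('sd8.pkl',s,b)
u,v=wpix(s,c,[.4848,-.0626,.11]); print(s['tcp_pos'],u,v,s['ft_force'],s['wrist_torque'])
h=min(70,int(420-v)); print(h)
cv2.imwrite('pics/z8.png',np.hstack([cv2.resize(zoom(c,u,v,75,75,2),(400,400)),cv2.resize(zoom(b,312,225,50,50,4),(400,400))]))
E
```

```text
[ 0.4833 -0.0631  0.1873] 280.67720928752783 217.220730215463 [ 0.1578  1.1206 -0.9167] [0.0723 0.0965 0.0021]
70
```

View pics/z8.png

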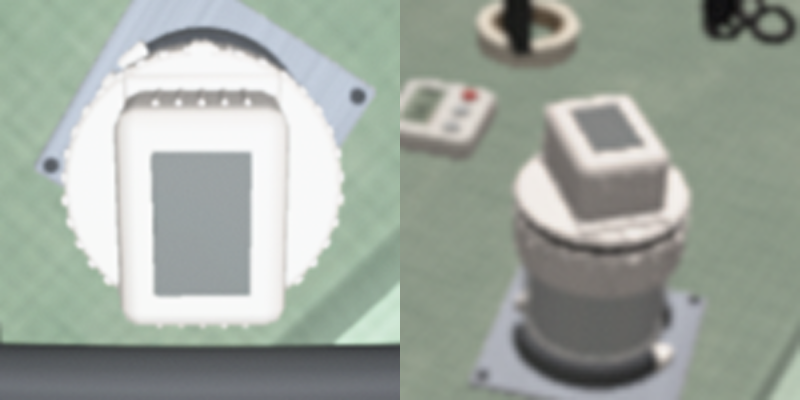

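The lid sits level and low on the collar. In the wrist crop the opening is centred at (201,224), and in the side crop at (612,127). I check heading and height.

```bash
python3 - <<'E'
from h import *
import pickle
s,c=pickle.load(open('w8.pkl','rb'));_,b=pickle.load(open('sd8.pkl','rb'))
k=400/150; C=lambda x,y:(205+x/k-.3,142+y/k-.3); B=lambda x,y:(262+(x-400)/4-.4,175+y/4-.4)
hd=lambda p,q:np.degrees(np.arctan2(q[1]-p[1],q[0]-p[0]))
p=[wonz(s,c,*C(*q),.134) for q in((152,152),(251,152),(250,296),(153,296))]
print('lid',np.mean(p,0),hd(p[3],p[0]),hd(p[2],p[1]),hd(p[1],p[0])-90,hd(p[2],p[3])-90)
print('size',np.linalg.norm(p[0]-p[3]),np.linalg.norm(p[0]-p[1]))
print('tri',tri([wray(s,c,*C(201.5,224)),ray(b,*B(612,127))]))
x,y=wonz(s,c,*C(51,165),.012),wonz(s,c,*C(358,97),.012); print('dock edge',hd(y,x),x,y)
q=wonz(s,c,*C(133,55),.02); print('key',q,hd([.4848,-.0626],q))
E
```

```text
lid [ 0.4852 -0.0627  0.134 ] -46.297517034256316 -45.158257345298125 -45.64642259216372 -45.61743226388534
size 0.0398099663989196 0.02536797920564355
tri (array([ 0.4847, -0.0638,  0.1349]), [np.float64(0.0011212590561026038), np.float64(0.0011212590561025554)])
dock edge 57.109706481516426 [ 0.5197 -0.0096  0.012 ] [ 0.4509 -0.116   0.012 ]
key [ 0.5264 -0.0666  0.02  ] -5.428386032766827
```

```bash
python3 -c "
from h import *
print(job.job_done())"
```

```text
the job is handed in; nothing more can be done
None
```

The tube is in the canister's well and the lid is on and locked. I handed the job in at about 29.5 s of the 72 s. One force limit was briefly exceeded, as noted below.

- **Tube:** I lowered it, still held, until it touched the floor of the well with about 7 N. A picture after release showed it standing in the well.
- **Lid:** The lugs went through the slots without force. I pressed the seal with about 14 N and twisted clockwise until it hit the stop. After I eased the twist, the lid sprang up from about 76 mm to about 78 mm, and I released it.

Last checks:

| Check | Measured | Wanted |
|---|---|---|
| Lid heading | −45.6°, about 18° off its x line | within 21° |
| Lid turned relative to the canister | about 40°; canister at the clockwise end of its play | 40°, at the stop |
| Lid height above the table, from two camera views | about 79 mm, not finer than the 2 mm calibration | 78 mm |
| Lid off the axis | about 1 mm | within 3 mm |
| Gripper | clear, forces at noise level | touching nothing |

- **Over the limit:** At the stop the twist briefly read 0.96 N m, above the 0.8 N m asked. I eased it off in the next move.
- **Not checked:** I could not see the tube again once the lid was on, and I did not re-measure the timer, bottle, marker or plaster roll. The fingers never worked near them.

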